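# Shut the board test jig, pin it and hold it shut

## Robot

A 7-joint arm with a two-finger parallel gripper is mounted at the origin on the work surface. World frame = base frame: x ahead of the robot, y to its left, z up, the work surface at z = 0. Lengths are in m, angles in rad, forces in N, time in s.
With the tool pointing down it reaches from about 0.4 to 0.875 m from the base axis. Payload 19.3 kg.
Tool frame: the origin (TCP) lies at the very end of the fingers, on their centre line; the grasp point (between the pads) lies 19 mm behind it; z points along the fingers, y is the line along which they close (so a half turn about z gives the same grasp; the last joint's range is limited). The gripper opens to 85 mm and grips with 20 to 120 N. Pads are 22 mm wide; open, the fingers measure 114 mm over their backs; the gripper's body (76 mm by 85 mm) begins 54 mm behind the grasp point. The pads swing forward as they close: fully open they stand 13 mm farther back than shut.
Start: joints at [-1.171, 0.521, -0.036, 1.599, 0.021, 1.021, -0.113], TCP at [0.283, 0.557, 0.231] pointing down, gripper open.
Joint ranges: [-2.91, 2.91], [-0.3, 2.13], [-1.5, 1.42], [0.17, 2.43], [-1.26, 4.41], [0.16, 1.93], [-2.52, 2.52]. Speed limits (rad/s): [1.89, 1.89, 2.39, 2.39, 3.01, 3.01, 3.01].

## Interface

Orientations are given as [roll, pitch, yaw] about the fixed x, y, z axes, in that order (R = Rz(yaw) Ry(pitch) Rx(roll)).
In Python, from workcell import bot gives the robot as it stands.
- The arm moves only by the tool jog_arm, never from a script. Its argument "motion" is a list of rows, each a list of 5 numbers: the shift along the tool's x, y, z scaled (see below), then the turn about the tool's z scaled (see below), then the opening, from 0 (shut) to 1 (fully open). A call has 1 to 12 rows; each row shifts and turns the commanded pose from where the row before left it, along the tool's axes as they then stand; what a row does not reach is not made up. The controller multiplies each number of a shift by 30 mm and each number of a turn by 0.08 rad. A row lasts 1/10 s, in which the tool goes at most 50 mm and 8.59 degrees, less where a joint would pass 70% of its speed; a pose out of reach is approached as far as the arm can. A call with a number of a shift or a turn outside -1 to 1 is refused whole. A call with a gripper value outside its range is refused whole. The fingers move at their own pace and stop on an object; "newtons" is the grip in N (left out, the last holds). Time passes only in rows, so rows that do not move let the fingers close. It gives the time, the measured TCP pose, the force, the opening and the grip force at its end, in the units of the state.
- bot.observe(): the state, without advancing time (a new reading comes with each control period).
- bot.grab_frame(name): name is "scene" or "top"; returns a dict with "pixels" (420x560x3 uint8, red, green, blue), "fovy" (degrees; the focal length in pixels is half the picture's height over the tangent of half this angle, whatever the lens; pixels are square), "cx", "cy" (the principal point, pixels), "rvec" (rotation vector, rad) and "tvec" (3), from world to camera coordinates, as OpenCV has them. Camera axes: x right, y down, z forward; pixel columns grow to the right and rows downward; lengths in m; the calibration is good to about 2 mm. A picture is of the moment at which its call begins. There is no depth.
- bot.job_done(): hands the job in; it is judged then, once.
The state is a dict: "clock": time; "qpos": joint angles; "qd": joint speeds; "joint_efforts": joint torques, N m; "position": TCP position; "tool_rot": TCP orientation; "force": force on the tool from outside, world axes, zero at the start; "moment": the same for the moment, N m; "grip_width": finger opening in m; "finger_force": force on a finger pad.
Only numpy, scipy, OpenCV 4.12 (cv2) and the standard library are available. Lean on these libraries where they do the work, as an engineer would, in place of code of your own. Each camera call takes 0.05 s, during which the arm holds its last target. There are 200 camera calls.

## Task

Swing the open lid of the test jig down over the circuit board, then take the red-headed locating pin out of its white stand and push it down through the lid hole into the hole of the jig base until its collar presses on the lid. The lid rides on spring contacts, so keep pushing the pin down until the lid is fully shut, and finish while still holding the pin and pressing the lid fully shut with it: do not let go. Leave the speaker pod, the orange case and the test fixture with its toggle as they are.

Things in the scene. Friction and masses are not known exactly. Their poses are not given: they have to be found in the camera images.
- jig: clamshell test jig, screwed to the bench: grey and black plastic base 130 (x) x 160 (y) mm, 40 mm high, with a green circuit board in the middle. Origin: centre of its underside; z up. The hinge runs along the jig's x axis on its +y side, the pin hole is near its -y edge. The hinged lid is part of the jig
- jig_hole (a point): centre of the mouth of the round pin hole in the jig base, 12 mm in diameter with a 2 mm chamfer, 28 mm deep, at (0, -60, 40) mm in the jig's frame. With the lid down, the lid hole lies straight above it
- lid_hinge (a point): middle of the lid's hinge axis, at (0, 64, 44) mm in the jig's frame; the axis is the jig's x axis
- lid (a joint): lid angle in rad: 0 fully shut (lid level, its underside on the base at z = 40 mm, its top at 48 mm), 1.57 upright; the free edge moves up and towards +y of the jig as it opens. The hinge is stiff: the lid stays at any angle, and a few newtons at its free edge swing it. Below 0.10 rad spring contacts push it up: let go, it rests at about 0.05 to 0.08 rad (hole 6 to 10 mm high of shut), still well enough aligned for the pin; about 7 N straight down at the hole shuts it fully
- lid_hole (a point): centre of the lid's pin hole (12.5 mm in diameter, through) on the lid's upper, outer face. The lid is a plate 110 mm wide along the hinge and 8 mm thick, with the hinge axis in its mid-plane; it reaches 140 mm from the hinge axis and the hole lies at 124 mm. Free edge and hinge strip are aluminium, the middle is clear plastic
- pin: steel locating pin, 60 g, standing upright and loose in the pin stand. Origin: centre of the underside of its collar; z up along the pin. Shaft 8 mm in diameter and 32 mm long below the origin, tapered in its last 6 mm; collar 26 mm in diameter and 5 mm thick above the origin; on it the red plastic grip, 16 mm in diameter, from z = 5 to 34 mm
- pin_tip (a point): lower end of the pin's shaft, 32 mm below the pin's origin
- pin_stand: white plastic block 50 x 50 x 40 mm, screwed to the bench, with a 14 mm hole through its middle in which the pin hangs, the collar on its top. Origin: centre of its underside
- pod: small black speaker pod 50 x 50 x 35 mm, loose; leave alone. Origin: centre of its underside
- case: translucent orange walkie-talkie case lying flat, 100 x 55 x 26 mm with an 18 mm aerial stub at +x, loose; leave alone. Origin: centre of its underside
- fixture: grey test fixture box 90 x 70 x 30 mm, screwed to the bench, with a silver toggle on top (about 95 mm high over all). Origin: centre of its underside; leave alone
- toggle (a joint): angle of the silver toggle on the fixture, rad, 0 as it stands at the start; leave alone

How it is judged:
On the way, in this order (a step that is already met when the one before it is completed fails the run):
1. the lid is swung down onto its spring contacts (below 0.15 rad) (value of joint lid below 0.15 rad), for 0.2 s.
2. the pin goes through the lid hole into the base hole (tip 5 mm deep) (value of joint lid below 0.15 rad and horizontal distance between pin_tip and jig_hole below 0.005 m and z of pin_tip in the frame of jig below 0.035 m), for 0.1 s.
At the end, for the whole second after the job is handed in: The lid is fully shut (below 0.02 rad, about 2.5 mm at its hole) and the pin stands upright through both holes, its tip at least 19 mm deep in the base hole and within 5 mm of its centre line; the fingers are still on the pin and the pin presses on the jig with more than 2 N. Nothing is let go (value of joint lid below 0.02 rad and horizontal distance between pin_tip and jig_hole below 0.005 m and z of pin_tip in the frame of jig below 0.021 m and angle between pin's own z axis and vertical below 0.15 rad and contact force between the fingers and pin above 2 N and contact force between pin and jig above 2 N); the arm keeps its last pose, push and grip.
It fails at once if the speaker pod is moved more than 20 mm (distance of pod from where it was at the start of the episode above 0.02 m).
It fails at once if the orange case is moved more than 20 mm (distance of case from where it was at the start of the episode above 0.02 m).
It fails at once if the toggle is thrown (value of joint toggle above 0.25 rad).
It also fails if it takes over 53 s, if anything falls off the work surface, if the arm or the gripper's body presses on something with over 40 N, if the wrist force passes 120 N, or if a joint passes its speed limit or range.

## Working session

There is one attempt and no reset: what is moved stays moved. The work goes in short steps, Python scripts to look and compute and a tool call to move; the robot and the scene stay as the last step left them, time stands still between calls to the robot, and variables do not carry over. Pictures are saved under pics/ and viewed, at most 10 in all, crops included, and the job is handed in when it is done.

Besides the shell and the picture viewer there is one more tool, called after "Emit:" in YAML: its name, and indented under it one key for each argument. jog_arm: Moves the arm, as the interface text tells. Shifts and turns lie within -1 to 1; 1 stands for 30 mm of shift or 0.08 rad of turn. Its arguments: {"type":"object","properties":{"motion":{"type":"array","items":{"type":"array","items":{"type":"number"}}},"newtons":{"type":"number"}},"required":["motion"]}

```bash
mkdir -p pics
cat > h.py <<'E'
import numpy as np, cv2
from workcell import bot
def grab(n,f=None):
    d=bot.grab_frame(n)
    if f: cv2.imwrite('pics/'+f,d['pixels'][:,:,::-1])
    return d
def cam(d):
    f=d['pixels'].shape[0]/2/np.tan(np.radians(d['fovy'])/2)
    K=np.array([[f,0,d['cx']],[0,f,d['cy']],[0,0,1]])
    return K,cv2.Rodrigues(np.array(d['rvec'],float))[0],np.array(d['tvec'],float).reshape(3)
def ray(d,u,v,z):
    K,R,t=cam(d); c=-R.T@t; r=R.T@np.linalg.inv(K)@[u,v,1]
    return c+r*(z-c[2])/r[2]
def proj(d,P):
    K,R,t=cam(d); p=(K@(R@np.atleast_2d(P).T+t[:,None])).T
    return p[:,:2]/p[:,2:]
E
python3 - <<'E'
from h import *
import pickle
o=bot.observe();print({k:np.round(v,3) for k,v in o.items()})
for n in('scene','top'):
    d=grab(n,n+'0.png');pickle.dump(d,open(n+'0.pkl','wb'));K,R,t=cam(d);print(n,K[0,0],-R.T@t,R[2],[k for k in d])
E
```

```text
{'clock': np.float64(0.0), 'qpos': array([-1.171,  0.522, -0.036,  1.6  ,  0.021,  1.021, -0.113]), 'qd': array([-0.   , -0.   ,  0.001,  0.   ,  0.002,  0.   , -0.   ]), 'joint_efforts': array([-1.0000e-03, -9.2710e+01,  1.9790e+00, -3.6994e+01,  1.8000e-02,
        8.0000e-03, -0.0000e+00]), 'position': array([0.283, 0.557, 0.231]), 'tool_rot': array([-3.14 ,  0.   ,  2.672]), 'force': array([-0.492,  0.39 , -0.259]), 'moment': array([-0.002,  0.009,  0.02 ]), 'finger_force': np.float64(0.0), 'grip_width': np.float64(0.086)}
scene 384.4095744702272 [1.12750374 0.00628007 0.61489128] [-0.75639131 -0.01500231 -0.65394733] ['pixels', 'fovy', 'cx', 'cy', 'rvec', 'tvec']
top 395.08294342422363 [ 3.78106440e-01 -3.13853539e-04  1.02959079e+00] [ 0.1356688   0.00844852 -0.99071822] ['pixels', 'fovy', 'cx', 'cy', 'rvec', 'tvec']
```

View pics/scene0.png

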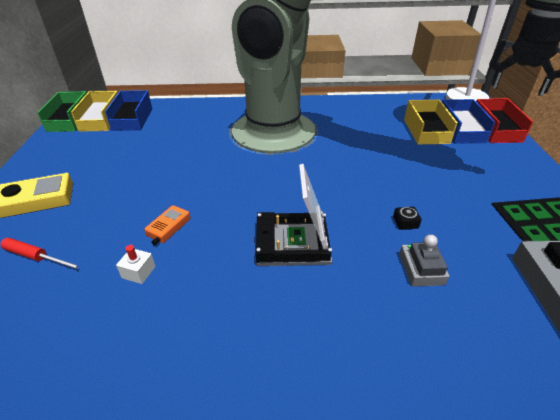

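View pics/top0.png

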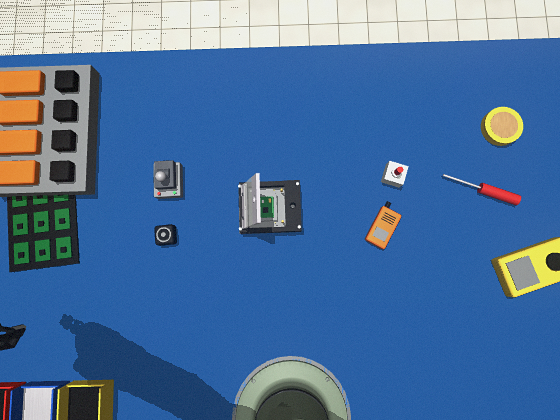

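The scene view shows the jig at (293,240) with its lid upright on the right, and the stand and red pin at (135,260). In the top view the jig is at (270,207), the base hole near (293,207) and the pin at (398,171). Next I'll enlarge these.

Run:
```python
import cv2,numpy as np
t=cv2.imread('pics/top0.png');s=cv2.imread('pics/scene0.png')
r=lambda a,k:cv2.resize(a,None,fx=k,fy=k,interpolation=cv2.INTER_CUBIC)
a=r(t[165:245,230:310],5);b=r(t[150:190,375:415],5)
c=r(s[160:270,250:335],4)[:440];d=r(s[235:285,110:160],4)
o=np.zeros((600,800,3),np.uint8)
o[:400,:400]=a;o[400:600,:200]=b;o[:440,420:760]=c;o[400:600,210:410]=d
cv2.imwrite('pics/crop0.png',o)
```

```text
(no output)
```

View pics/crop0.png

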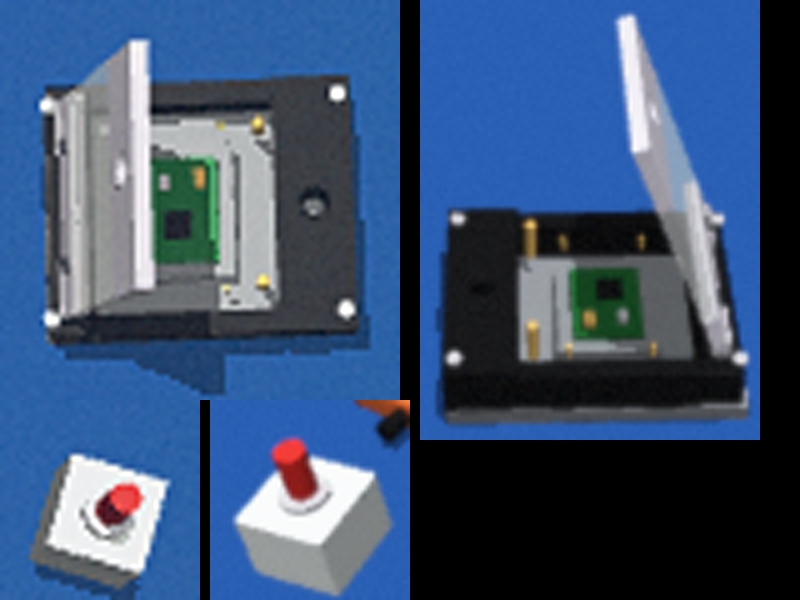

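```bash
cat > m.py <<'E'
from h import *
import pickle
from scipy.optimize import least_squares
T=pickle.load(open('top0.pkl','rb'));S=pickle.load(open('scene0.pkl','rb'))
cv=lambda p,o,k,b:(np.array(p)-o+.5)/k-.5+b
tj=lambda *p:cv(p,[0,0],5,[230,165]); tp=lambda *p:cv(p,[0,400],5,[375,150])
sj=lambda *p:cv(p,[420,0],4,[250,160]); sp=lambda *p:cv(p,[210,400],4,[110,235])
P=lambda l,z:np.round([ray(l[0],*q,z)*1e3 for q in l[1]],1)
a=P((T,[tj(314,203),tj(337,93),tj(346,308),tj(47,104),tj(52,318)]),.04)
b=P((S,[sj(482,288),sj(457,218),sj(454,358),sj(718,218),sj(741,358)]),.04)
print('hole,screws -y+x? ',a,b,sep='\n')
for x in(a,b):
    c=x[1:].mean(0);y=(x[3]+x[4]-x[1]-x[2])[:2];print('c',c,'yaw of jig y',np.degrees(np.arctan2(y[1],y[0])), np.linalg.norm(x[3]-x[1]),np.linalg.norm(x[1]-x[2]))
print('griptop',P((T,[tp(126,496)]),.074),P((S,[sp(291,449)]),.074))
for x in (P((T,[tp(73,455),tp(168,482),tp(133,573),tp(45,545)]),.04),P((S,[sp(375,473),sp(325,543),sp(236,520)]),.04)): print(x,x.mean(0))
print('stand by diag scene',P((S,[sp(375,473),sp(236,520)]),.04).mean(0))
E
python3 m.py
```

```text
hole,screws -y+x? 
[[518.7 -19.5  40. ]
 [574.9 -32.9  40. ]
 [465.  -34.   40. ]
 [573.3 115.2  40. ]
 [463.8 113.8  40. ]]
[[522.7 -18.3  40. ]
 [464.4 -33.3  40. ]
 [574.8 -32.1  40. ]
 [467.7 115.1  40. ]
 [577.5 115.6  40. ]]
c [519.25   40.525  40.   ] yaw of jig y 90.54215408769073 148.1086425567394 109.90550486668079
c [521.1    41.325  40.   ] yaw of jig y 88.83915016331454 148.43668683987795 110.40652154651008
griptop [[ 597.3 -286.1   74. ]] [[ 596.8 -283.7   74. ]]
[[ 627.3 -270.6   40. ]
 [ 611.8 -318.1   40. ]
 [ 565.1 -297.2   40. ]
 [ 580.8 -253.5   40. ]] [ 596.25 -284.85   40.  ]
[[ 581.5 -253.3   40. ]
 [ 628.4 -266.9   40. ]
 [ 612.6 -315.9   40. ]] [ 607.5 -278.7   40. ]
stand by diag scene [ 597.05 -284.6    40.  ]
```

```bash
cat >> m.py <<'E'
print('lid')
def edge(th,c):return np.array([[.520,.105-.140*np.cos(th)+c*.004*np.sin(th),.044+.140*np.sin(th)+c*.004*np.cos(th)]])
for th in np.arange(1.0,1.6,.1):
    e=[edge(th,c)+[[dx,0,0]] for c in(-1,1) for dx in(-.055,.055)]
    print(round(th,2),[np.round(proj(T,x)[0],1) for x in e],[np.round(proj(S,x)[0],1) for x in e])
print('obs T',tj(150,40),tj(130,40),tj(153,290),tj(133,290),'S',sj(634,14),sj(618,18),sj(648,148),sj(634,152))
print('pod,fixture',ray(T,165,235,.035),ray(T,167,178,.06))
E
python3 m.py|sed -n '/lid/,$p'
```

```text
lid
1.0 [array([273.4, 222.1]), array([272.3, 173.4]), array([270.2, 222. ]), array([269.2, 173.1])] [array([285.1, 170.4]), array([286.7, 204.1]), array([288.3, 168.6]), array([290.3, 202.2])]
1.1 [array([267.8, 221.9]), array([266.8, 172.9]), array([264.5, 221.9]), array([263.5, 172.6])] [array([290.9, 167.4]), array([293.1, 200.9]), array([294.4, 165.8]), array([297.1, 199.3])]
1.2 [array([261.9, 221.8]), array([261. , 172.4]), array([258.4, 221.8]), array([257.5, 172.2])] [array([297. , 164.8]), array([300.1, 198.2]), array([300.7, 163.5]), array([304.2, 196.9])]
1.3 [array([255.7, 221.8]), array([254.9, 172.1]), array([252.1, 221.7]), array([251.3, 172. ])] [array([303.5, 162.7]), array([307.4, 196.1]), array([307.4, 161.8]), array([311.6, 195.1])]
1.4 [array([249.3, 221.8]), array([248.6, 171.9]), array([245.6, 221.8]), array([244.9, 171.9])] [array([310.3, 161.2]), array([314.9, 194.5]), array([314.2, 160.6]), array([319.3, 193.8])]
1.5 [array([242.8, 221.8]), array([242.2, 171.9]), array([239.1, 221.9]), array([238.5, 171.9])] [array([317.1, 160.2]), array([322.6, 193.5]), array([321.1, 159.9]), array([327. , 193.1])]
1.6 [array([236.3, 222. ]), array([235.8, 172. ]), array([232.6, 222.1]), array([232.1, 172.1])] [array([324. , 159.8]), array([330.3, 193. ]), array([328. , 159.8]), array([334.7, 193.1])]
obs T [259.6 172.6] [255.6 172.6] [260.2 222.6] [256.2 222.6] S [303.125 163.125] [299.125 164.125] [306.625 196.625] [303.125 197.625]
pod,fixture [0.45202169 0.30419691 0.035     ] [0.59326115 0.29362971 0.06      ]
```

Emit:
jog_arm:
  motion:
    - [0,0,-0.3,-0.98,0]
    - [0,0,-0.3,-0.98,0]
    - [0,0,0,-0.98,0]
    - [0,0,0,-0.98,0]
    - [0,0,0,-0.98,0]
    - [0,0,0,-0.97,0]
    - [0,0,0,0,0]

```text
clock: 0.8
position: [0.283, 0.5571, 0.249]
tool_rot: [-3.141, -0.0, -3.14]
force: [0.9, -0.6, -0.3]
grip_width: -0.0001
finger_force: 0.0
```

Emit:
jog_arm:
  motion:
    - [-0.658,-1,0,0,0]
    - [-0.658,-1,0,0,0]
    - [-0.658,-1,0,0,0]
    - [-0.658,-1,0,0,0]
    - [-0.658,-1,0,0,0]
    - [-0.658,-1,0,0,0]
    - [-0.658,-1,0,0,0]
    - [-0.658,-1,0,0,0]
    - [-0.658,-1,0,0,0]
    - [-0.658,-1,0,0,0]
    - [-0.658,-1,0,0,0]
    - [-0.658,-1,0,0,0]

```text
clock: 2.0
position: [0.5203, 0.1959, 0.2493]
tool_rot: [-3.142, -0.0, 3.139]
force: [0.4, 1.1, -0.3]
grip_width: 0.0001
finger_force: 0.0
```

Emit:
jog_arm:
  motion:
    - [0,-1,0,0,0]
    - [0,-1,0.5,0,0]
    - [0,0,1,0,0]
    - [0,0,0.8,0,0]
    - [0,0,0.6,0,0]
    - [0,0,0.3,0,0]
    - [0,0,0,0,0]

```text
clock: 2.7
position: [0.5193, 0.1371, 0.1525]
tool_rot: [-3.141, -0.002, 3.14]
force: [-0.1, 0.1, 1.2]
grip_width: 0.0003
finger_force: 0.0
```

Emit:
jog_arm:
  motion:
    - [0,-0.87,0,0,0]
    - [0,-0.87,0,0,0]
    - [0,-0.48,0.16,0,0]
    - [0,-0.48,0.16,0,0]
    - [0,-0.31,0.23,0,0]
    - [0,-0.31,0.23,0,0]
    - [0,-0.26,0.28,0,0]
    - [0,-0.26,0.28,0,0]
    - [0,-0.195,0.33,0,0]
    - [0,-0.195,0.33,0,0]

```text
clock: 3.7
position: [0.5196, 0.01, 0.0923]
tool_rot: [3.142, -0.0, 3.141]
force: [0.1, 0.8, 0.6]
grip_width: -0.0001
finger_force: 0.4
```

Emit:
jog_arm:
  motion:
    - [0,-0.12,0.36,0,0]
    - [0,-0.12,0.36,0,0]
    - [0,-0.05,0.3,0,0]
    - [0,-0.05,0.23,0,0]
    - [0,0,0.07,0,0]
    - [0,0,0,0,0]
    - [0,0,0,0,0]

```text
clock: 4.4
position: [0.5198, 0.0002, 0.0539]
tool_rot: [-3.142, 0.0, 3.141]
force: [-0.6, 0.2, 1.9]
grip_width: 0.0001
finger_force: 0.2
```

Run:
```python
from h import *
s=grab('scene')['pixels'];t=grab('top')['pixels']
r=lambda a,k:cv2.resize(a,None,fx=k,fy=k,interpolation=cv2.INTER_CUBIC)
cv2.imwrite('pics/c1.png',np.hstack([r(t[165:245,230:310],5),r(s[180:280,240:340],4)])[:,:,::-1])
```

```text
(no output)
```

View pics/c1.png

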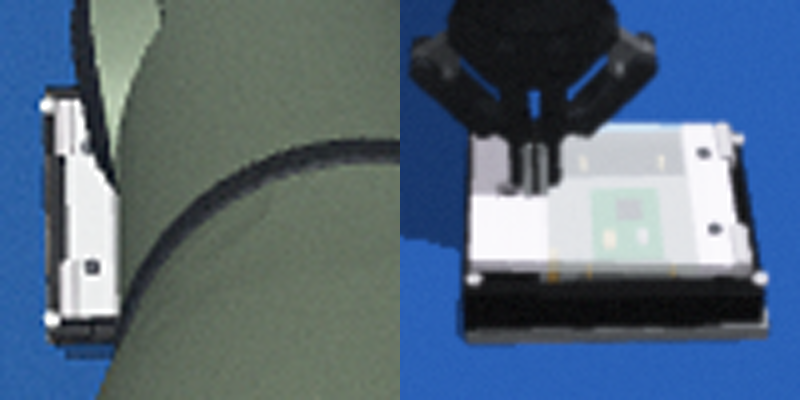

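The scene crop shows the lid down and nearly level under the fingertips, on its spring contacts. The next step is the pin.

Emit:
jog_arm:
  motion:
    - [0,0,-1,0,0]
    - [0,0,-1,0,0]
    - [0,-0.5,-1,0,0.5]
    - [-0.26,-1,0,0,1]
    - [-0.28,-1,0,0,1]
    - [-0.28,-1,0,0,1]
    - [-0.28,-1,0,0,1]
    - [-0.28,-1,0,0,1]
    - [-0.28,-1,0,0,1]
    - [-0.28,-1,0,0,1]
    - [-0.28,-1,0,0,1]
    - [-0.28,-1,0,0,1]

```text
clock: 5.7
position: [0.5949, -0.2861, 0.144]
tool_rot: [-3.142, 0.0, 3.141]
force: [0.4, 0.0, 0.8]
grip_width: 0.0855
finger_force: 0.0
```

Emit:
jog_arm:
  motion:
    - [-0.07,0,0,0,1]
    - [0,0,0,0,1]
    - [0,0,0,0,1]

```text
clock: 6.0
position: [0.5968, -0.2839, 0.1438]
tool_rot: [3.141, -0.0, -3.141]
force: [0.0, 0.8, 0.4]
grip_width: 0.0855
finger_force: 0.0
```

Run:
```python
from h import *
d=grab('scene');s=d['pixels'];print(bot.observe()['qpos'])
r=lambda a,k:cv2.resize(a,None,fx=k,fy=k,interpolation=cv2.INTER_CUBIC)
cv2.imwrite('pics/c2.png',np.hstack([r(s[190:290,85:185],4),r(s[180:280,240:340],4)])[:,:,::-1])
g=np.array([[.520,-.019-0*.1,.048+h] for h in(0,.006,.010)]);print('hole if at dz 0,6,10',((proj(d,g)-[240,180]+.5)*4-.5+[400,0]).round(1))
```

```text
[ 0.35988693  0.67214322 -0.00854826  1.573708    0.00627702  0.89594063
  1.92111929]
hole if at dz 0,6,10 [[500.3 193.8]
 [500.  185.7]
 [499.7 180.2]]
```

View pics/c2.png

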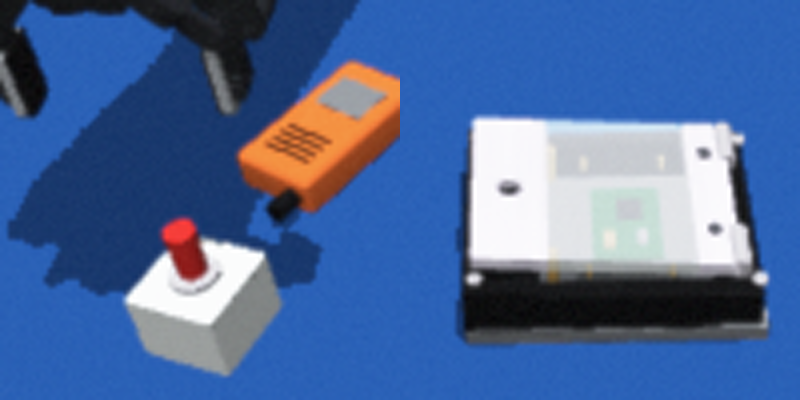

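The left half of the crop shows the pin upright in its stand with the open fingers above it. The right half shows the lid down with its hole at about (509,187). I'll check that more precisely.

Run:
```python
from h import *
d=grab('scene');s=d['pixels'];g=s.mean(2)
u0,v0=257,219
print(g[v0:v0+14,u0:u0+20].astype(int))
th=.06
def L(x,r,th):return [.520+x,.105-r*np.cos(th)+.004*np.sin(th),.044+r*np.sin(th)+.004*np.cos(th)]
for th in(.03,.06,.09):print(th,proj(d,np.array([L(0,124,th)]) if 0 else np.array([L(0,.124,th),L(-.055,.14,th),L(.055,.14,th)])).round(1).tolist())
print(ray(d,266.8,226.3,.055))
```

```text
[[ 97 221 247 249 249 248 249 249 249 249 250 249 248 249 249 249 249 249
  247 239]
 [ 95 222 247 249 249 249 249 249 249 249 249 249 248 249 249 249 249 249
  247 238]
 [ 95 220 247 249 249 249 249 249 249 249 249 249 249 249 249 249 249 249
  247 239]
 [ 93 221 247 249 248 248 249 249 249 250 250 249 249 249 249 248 249 249
  247 239]
 [ 93 220 247 249 249 248 249 249 249 249 249 249 248 248 249 249 249 249
  247 239]
 [ 98 228 247 249 249 249 249 247 244 243 246 244 246 248 249 249 249 248
  247 240]
 [120 243 248 249 249 249 247 237 205 175 177 194 223 242 249 249 249 249
  248 243]
 [121 245 249 249 249 248 244 210 152 143 142 131 158 230 248 249 250 249
  248 244]
 [123 245 249 249 249 248 246 208 116  90  69  85 149 216 248 249 249 249
  248 244]
 [122 245 249 249 249 249 249 244 191 151 135 158 212 245 249 249 249 249
  247 244]
 [122 244 248 249 249 249 250 249 248 247 246 247 248 249 249 249 250 249
  247 244]
 [125 244 249 250 249 249 250 250 250 250 249 249 249 249 249 249 250 249
  247 244]
 [122 245 249 250 249 249 250 249 250 249 249 249 249 249 249 249 250 250
  248 244]
 [126 245 249 249 249 249 250 250 250 249 250 250 249 249 249 250 250 250
  248 244]]
0.03 [[264.7, 226.8], [258.0, 210.2], [256.6, 245.1]]
0.06 [[264.8, 225.6], [258.0, 208.8], [256.6, 243.6]]
0.09 [[264.9, 224.3], [258.2, 207.4], [256.7, 242.2]]
[ 0.52198131 -0.01426413  0.055     ]
```

Emit:
jog_arm:
  motion:
    - [0,-0.03,1,0,1]
    - [0,0,1,0,1]
    - [0,0,0.75,0,1]
    - [0,0,0.3,0,1]
    - [0,0,0.1,0,1]
    - [0,0,0,0,1]

```text
clock: 6.7
position: [0.5971, -0.2857, 0.0498]
tool_rot: [-3.141, 0.001, -3.142]
force: [-0.8, 0.4, 0.5]
grip_width: 0.085
finger_force: 0.0
```

Run:
```python
from h import *
s=grab('scene');t=grab('top')
r=lambda a,k:cv2.resize(a,None,fx=k,fy=k,interpolation=cv2.INTER_CUBIC)
a=r(t['pixels'][165:245,230:310],5);b=r(s['pixels'][225:275,100:200],4)
o=np.zeros((400,800,3),np.uint8);o[:,:400]=a;o[:200,400:]=b
cv2.imwrite('pics/c3.png',o[:,:,::-1])
def L(r,th=.06,x=0):return [.520+x,.105-r*np.cos(th)+.004*np.sin(th),.044+r*np.sin(th)+.004*np.cos(th)]
print('pred hole, edges',((proj(t,np.array([L(.124),L(.14,x=.055),L(.14,x=-.055)]))-[230,165]+.5)*5-.5).round(1))
g=t['pixels'].mean(2);print(g[196:216,282:304].astype(int))
```

```text
pred hole, edges [[312.4 196. ]
 [341.1  86.4]
 [348.  305. ]]
[[214 240 237 238 238 238 238 237 238 240 238 240 239 238 239 243 226  67
   72  72 107 109]
 [214 241 239 238 239 238 237 239 239 237 238 237 238 239 239 243 225  65
   69  72 111 108]
 [214 241 239 237 239 238 239 240 238 238 238 238 239 239 239 243 255  70
   64  72 108 108]
 [203 241 239 238 238 239 238 239 239 238 239 239 237 239 239 240 253  69
   63  74 107 107]
 [199 240 239 238 238 239 239 240 241 241 242 239 238 238 240 240 253  66
   65  74 108 110]
 [202 243 238 239 237 239 241 245 229 231 238 244 241 239 238 240 253  69
   66  74 106 110]
 [198 241 239 239 239 241 237 172 128  98 101 229 242 239 238 242 252  74
   60  73 110 108]
 [201 240 238 239 240 243 220  68  32  33  24 114 246 242 240 240 252  76
   63  74 107 109]
 [201 239 240 238 238 245 165  37  38  41  40 129 238 240 240 241 252  72
   61  73 108 108]
 [201 241 239 240 241 245 170  58  47 114 107 189 243 240 238 241 252  91
   59  67 111 111]
 [204 233 240 239 239 240 234 145  75 111 161 234 242 239 240 241 251  89
   64  76 111 105]
 [203 232 240 238 237 241 243 241 229 238 233 242 239 237 239 241 251  91
   64  76 107 110]
 [202 235 239 238 239 239 239 239 241 241 241 239 241 239 240 241 251 103
   62  76 112 107]
 [200 233 239 239 237 238 239 238 238 238 239 239 238 239 238 241 249 106
   60  72  74 112]
 [205 232 239 239 239 237 238 239 238 239 238 239 239 238 239 240 249 150
   61  78  73 114]
 [203 233 239 239 238 237 239 238 241 238 239 238 238 239 239 240 246 147
   60  72  75 108]
 [205 233 239 238 238 239 238 238 239 238 238 239 238 238 238 241 248 150
   44  76  72 109]
 [199 224 240 238 238 239 239 238 240 237 237 239 238 239 239 240 248 151
   39  77  70 106]
 [200 225 240 239 237 238 239 238 238 239 239 239 239 237 238 241 248 147
   42  71  78 108]
 [204 225 239 238 239 239 238 238 238 238 238 239 239 239 239 240 247 162
   47  76  75 107]]
```

View pics/c3.png

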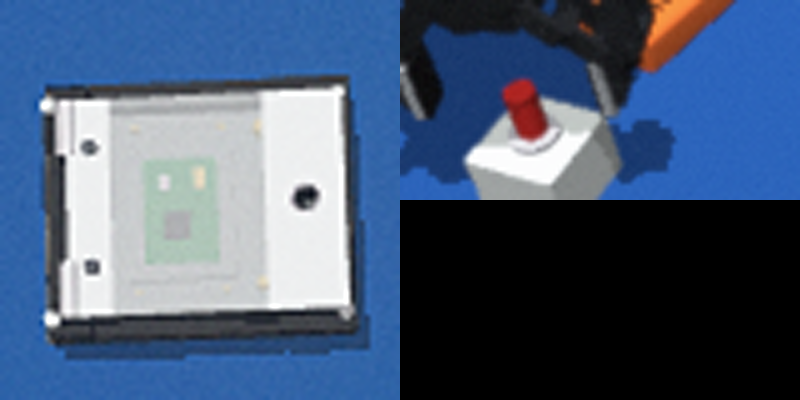

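The top view puts the lid hole at (305,196), roughly 3 mm off the prediction towards the hinge. The fingers straddle the pin in the scene crop. I'll grip it and aim between the lid and base hole estimates.

Emit:
jog_arm:
  motion:
    - [0,0,0,0,0]
    - [0,0,0,0,0]
    - [0,0,0,0,0]
    - [0,0,0,0,0]
    - [0,0,0,0,0]
    - [0,0,0,0,0]
    - [0,0,0,0,0]
    - [0,0,0,0,0]
  newtons: 60

```text
clock: 7.6
position: [0.5968, -0.2859, 0.0494]
tool_rot: [-3.141, 0.0, 3.141]
force: [-1.5, 0.8, 5.1]
grip_width: 0.0139
finger_force: 58.5
```

Emit:
jog_arm:
  motion:
    - [0,0,-0.3,0,0]
    - [0,0,-0.6,0,0]
    - [0,0,-0.8,0,0]
    - [0,0,-0.8,0,0]
    - [0,0,-0.5,0,0]
    - [0,0,0,0,0]
    - [0,0,0,0,0]

```text
clock: 8.3
position: [0.5966, -0.2857, 0.1389]
tool_rot: [3.141, -0.0, 3.141]
force: [0.0, -0.5, -0.5]
grip_width: 0.014
finger_force: 58.5
```

Run:
```python
from h import *
s=grab('scene');t=grab('top');o=bot.observe();p=np.array(o['position'])
r=lambda a,k:cv2.resize(a,None,fx=k,fy=k,interpolation=cv2.INTER_CUBIC)
K=lambda d:proj(d,np.array([p,p+[0,0,-.008],p+[0,0,-.040]]))
out=[]
for d in(s,t):
    q=K(d);c=q[1].astype(int)-[40,40];out.append(r(d['pixels'][c[1]:c[1]+80,c[0]:c[0]+80],5));print('tcp,origin,tip expected',((q-c+.5)*5-.5).round(0).tolist())
cv2.imwrite('pics/c4.png',np.hstack(out)[:,:,::-1]);print(p,o['grip_width'],o['force'])
```

```text
tcp,origin,tip expected [[197.0, 190.0], [203.0, 206.0], [226.0, 267.0]]
tcp,origin,tip expected [[210.0, 201.0], [204.0, 205.0], [184.0, 222.0]]
[ 0.59619653 -0.28555416  0.13807238] 0.013867818541385652 [ 0.02941363  0.74966654 -0.6774901 ]
```

View pics/c4.png

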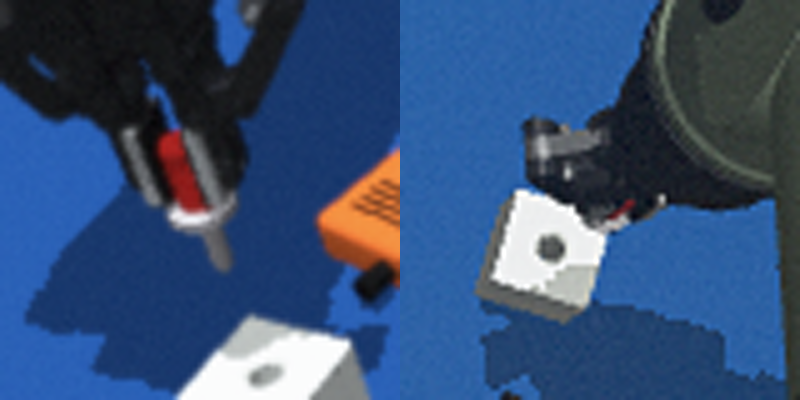

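The pin hangs upright in the grip, with its tip at (225,268) in the crop as expected. Now I carry it above the lid hole.

Emit:
jog_arm:
  motion:
    - [0.28,0.99,0,0,0]
    - [0.28,0.99,0,0,0]
    - [0.28,0.99,0,0,0]
    - [0.28,0.99,0,0,0]
    - [0.28,0.99,0,0,0]
    - [0.28,0.99,0,0,0]
    - [0.28,0.99,0,0,0]
    - [0.28,0.99,0,0,0]
    - [0.27,1,0,0,0]
    - [0,0,0,0,0]
    - [0,0,0,0,0]
    - [0,0,0,0,0]

```text
clock: 9.6
position: [0.5215, -0.019, 0.1388]
tool_rot: [-3.141, -0.001, 3.14]
force: [0.1, -1.1, -1.1]
grip_width: 0.014
finger_force: 58.6
```

Emit:
jog_arm:
  motion:
    - [0,0,0.6,0,0]
    - [0,0,0.4,0,0]
    - [0,0,0,0,0]
    - [0,0,0,0,0]

```text
clock: 10.0
position: [0.5214, -0.0186, 0.1091]
tool_rot: [-3.141, -0.001, 3.141]
force: [0.0, 0.1, -0.8]
grip_width: 0.0141
finger_force: 58.6
```

Run:
```python
from h import *
s=grab('scene');o=bot.observe();p=np.array(o['position'])
c=np.array([225,180]);r=cv2.resize(s['pixels'][180:260,225:305],None,fx=7,fy=7,interpolation=cv2.INTER_CUBIC)
q=proj(s,np.array([p+[0,0,-.04],[.52,-.019,.055],[.521,-.015,.055]]));print(p,((q-c+.5)*7-.5).round(0).tolist())
cv2.imwrite('pics/c5.png',r[:,:,::-1])
```

```text
[ 0.52165979 -0.01850888  0.10944224] [[280.0, 292.0], [280.0, 323.0], [293.0, 325.0]]
```

View pics/c5.png

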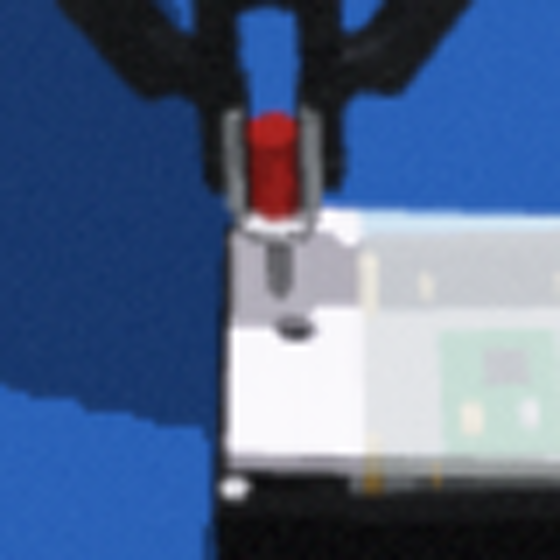

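The tip is at (280,292) and the lid hole at (294,327), so the tip has to go a few mm towards +y. I'll shift 2.5 mm and go down gently.

Emit:
jog_arm:
  motion:
    - [0,0.085,0,0,0]
    - [0,0,0.2,0,0]
    - [0,0,0.2,0,0]
    - [0,0,0.15,0,0]
    - [0,0,0.1,0,0]
    - [0,0,0.05,0,0]
    - [0,0,0,0,0]

```text
clock: 10.75
position: [0.5214, -0.0157, 0.088]
tool_rot: [-3.142, -0.0, 3.141]
force: [0.2, -0.2, -0.8]
grip_width: 0.0141
finger_force: 58.6
```

Emit:
jog_arm:
  motion:
    - [0,0,0.15,0,0]
    - [0,0,0.15,0,0]
    - [0,0,0.1,0,0]
    - [0,0,0,0,0]

```text
clock: 11.15
position: [0.5211, -0.0159, 0.0757]
tool_rot: [-3.141, -0.001, 3.141]
force: [-0.5, -2.0, -0.8]
grip_width: 0.0138
finger_force: 58.5
```

Emit:
jog_arm:
  motion:
    - [0,-0.02,0.1,0,0]
    - [0,0,0.1,0,0]
    - [0,0,0.1,0,0]
    - [0,0,0,0,0]

```text
clock: 11.55
position: [0.5211, -0.0164, 0.0667]
tool_rot: [-3.141, -0.001, 3.141]
force: [-1.7, -1.1, -2.9]
grip_width: 0.0141
finger_force: 58.5
```

Tip is about 13 mm deep and only light forces show. I keep pushing down to shut the lid.

Emit:
jog_arm:
  motion:
    - [0,0,0.1,0,0]
    - [0,0,0.1,0,0]
    - [0,0,0.08,0,0]
    - [0,0,0,0,0]
    - [0,0,0,0,0]

```text
clock: 12.05
position: [0.5214, -0.0165, 0.0586]
tool_rot: [-3.141, -0.0, 3.141]
force: [-2.6, -3.9, -0.7]
grip_width: 0.0141
finger_force: 58.6
```

Emit:
jog_arm:
  motion:
    - [0.01,-0.02,0.06,0,0]
    - [0,0,0.06,0,0]
    - [0,0,0.05,0,0]
    - [0,0,0,0,0]
    - [0,0,0,0,0]

```text
clock: 12.55
position: [0.5218, -0.0167, 0.056]
tool_rot: [3.141, 0.002, 3.141]
force: [-18.5, 0.1, 59.7]
grip_width: 0.014
finger_force: 65.7
```

Emit:
jog_arm:
  motion:
    - [0.02,0,-0.03,0,0]
    - [0,0,0,0,0]
    - [0,0,0,0,0]
  newtons: 80

```text
clock: 12.85
position: [0.5215, -0.0167, 0.0565]
tool_rot: [3.141, 0.002, 3.141]
force: [-11.2, -1.2, 44.2]
grip_width: 0.0136
finger_force: 78.4
```

Run:
```python
from h import *
s=grab('scene');o=bot.observe();print(o['position'],o['force'],o['tool_rot'])
c=np.array([235,190])
def L(x,r,th):return [.5205+x,.105-r*np.cos(th)+.004*np.sin(th),.044+r*np.sin(th)+.004*np.cos(th)]
for th in(0,.03,.06):print(th,((proj(s,np.array([L(-.055,.14,th),L(.055,.14,th)]))-c+.5)*8-.5).round(0).tolist())
cv2.imwrite('pics/c6.png',cv2.resize(s['pixels'][190:260,235:335],None,fx=8,fy=8,interpolation=cv2.INTER_CUBIC)[:,:,::-1])
```

```text
[ 0.52157174 -0.01667449  0.05648708] [-12.33250652  -1.48880673  44.68081803] [3.14131735e+00 2.55639063e-03 3.14125417e+00]
0 [[187.0, 178.0], [176.0, 457.0]]
0.03 [[187.0, 166.0], [176.0, 445.0]]
0.06 [[188.0, 155.0], [176.0, 434.0]]
```

View pics/c6.png

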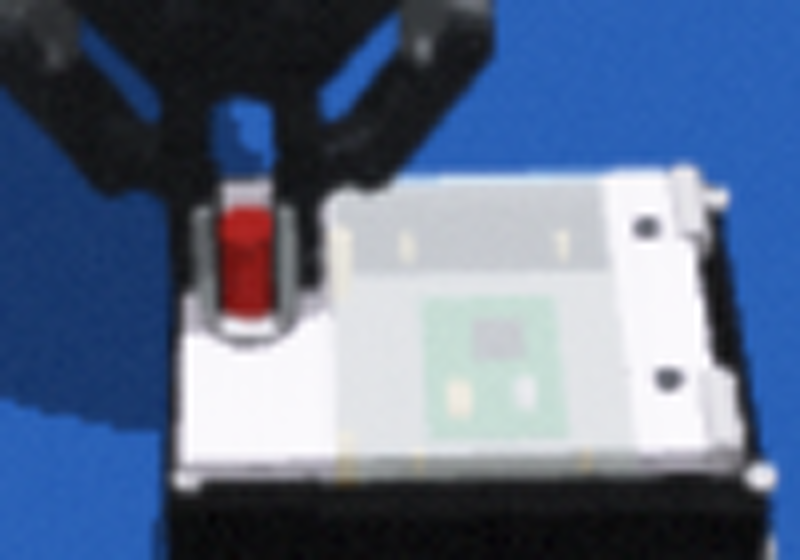

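The lid's front corner is at (180,458), which matches fully shut (457). The collar sits flush on the lid under a 44 N push, so I'm handing in.

```bash
python3 -c "
from workcell import bot
print(bot.job_done())"
```

```text
the job is handed in; nothing more can be done
None
```

The job is handed in after about 13 s: the lid looks fully shut and the gripped pin is still pressing it down with about 44 N, tip about 23 mm deep in the base hole by the arm's reading; no verdict came back.

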